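# Box up the salvaged tweeters and drive the lid pins

## Task

Lift every tweeter driver off the free-spinning turntable and set it flat, magnet up, on the floor of the steel box, then shut the lid. Pick up the mallet and knock both spring pins in the lid fully home with it - never push the pins with the gripper or arm - and stand the mallet back upright on its cork pad, leaving the screwdriver, tape roll and glue bottle alone.

Things in the scene. Friction and masses are not known exactly. Their poses are not given: they have to be found in the camera images.
- driver1: tweeter driver (loudspeaker unit), face plate down: black plate 56 mm across and 5 mm thick, on it a dark steel magnet 40 mm across, from 5 to 36 mm above the underside; about 0.16 kg. Origin: centre of the plate's underside, z up. May be absent (None): only 3 or 4 of the four are there
- driver2: tweeter driver (loudspeaker unit), face plate down: black plate 56 mm across and 5 mm thick, on it a dark steel magnet 40 mm across, from 5 to 36 mm above the underside; about 0.16 kg. Origin: centre of the plate's underside, z up. May be absent (None): only 3 or 4 of the four are there
- driver3: tweeter driver (loudspeaker unit), face plate down: black plate 56 mm across and 5 mm thick, on it a dark steel magnet 40 mm across, from 5 to 36 mm above the underside; about 0.16 kg. Origin: centre of the plate's underside, z up. May be absent (None): only 3 or 4 of the four are there
- driver4: tweeter driver (loudspeaker unit), face plate down: black plate 56 mm across and 5 mm thick, on it a dark steel magnet 40 mm across, from 5 to 36 mm above the underside; about 0.16 kg. Origin: centre of the plate's underside, z up. May be absent (None): only 3 or 4 of the four are there
- platter_top (a point): centre of the upper face of the wooden turntable platter, 280 mm across, 15 mm thick, its upper face 40 mm above the bench; it spins freely at a touch
- platter (a joint): turning angle of the platter (rad, anticlockwise from above), unlimited, almost no friction
- box: grey steel box fixed to the bench, outside 130 mm (its x) by 300 mm (its y) by 50 mm high, walls and floor 4 mm. Origin: centre of its underside; its x points from the front to the hinged side. On its front (-x) side two small steel lugs stick out 26 mm, at y = +100 and -100 mm, top 47 mm above the bench
- lid (a joint): lid angle (rad): 0 shut and level, 1.9 fully open; it starts open at about 1.65 to 1.85, leaning back. A stiff hinge holds it at any angle (about 0.4 N m of friction, lid 0.35 kg)
- lid_hinge (a point): middle of the lid's hinge line, on the box's far (+x) top rim, 50 mm above the bench; its axes are the box's. The lid is a flat steel plate 4 mm thick, 300 mm along y, and reaches 157 mm from the hinge line (27 mm past the box's front when shut; upper face then 54 mm above the bench); its only raised parts are the two pins
- pin_a (a joint): travel of the spring pin in the lid's front corner on the box's +y side: 0 standing proud, 0.014 m fully home (head on the lid). A slotted spring pin: about 10 N of friction plus a spring of 200 N/m to overcome; it stays as deep as it was last driven
- pin_b (a joint): travel of the spring pin in the lid's front corner on the box's -y side: 0 standing proud, 0.014 m fully home (head on the lid). A slotted spring pin: about 10 N of friction plus a spring of 200 N/m to overcome; it stays as deep as it was last driven
- pinhead_a: round steel head of that pin, 20 mm across, 5 mm thick, on a 9 mm shank; origin: centre of the head's underside
- pinhead_b: round steel head of that pin, 20 mm across, 5 mm thick, on a 9 mm shank; origin: centre of the head's underside
- pin_a_top (a point): centre of the top of pin a's head, where to strike; 143 mm from the hinge line and 100 mm to +y along the lid; 19 mm off the lid's upper face while proud, 5 mm when home
- pin_b_top (a point): centre of the top of pin b's head; like pin a's, 100 mm to -y
- mallet: mallet of 0.45 kg: black rubber head, an upright cylinder 42 mm across and 75 mm tall, standing on its lower striking face; round wooden handle 20 mm thick leaves the head level along the mallet's -x, its axis 37 mm above the lower face, its end 168 mm from the head's axis. Origin: centre of the lower striking face; centre of mass about 8 mm from the head's axis towards the handle, so it can be gripped by the head or by the handle close to it
- pad: cork pad 110 x 110 x 6 mm fixed to the bench, on which the mallet stands; origin: centre of its underside
- screwdriver: bystander: screwdriver lying on the bench near the robot
- tape: bystander: roll of black tape lying flat, 90 mm across, 20 mm high; origin: centre of its underside
- glue: bystander: white bottle 44 mm across, 110 mm tall; origin: centre of its underside
There are look-alikes about, which are no part of the job. What is shaped like the mallet but white is not meant.

How it is judged:
By the outcome, as a careful person would: the job done as asked, in the order asked, and still so for the second after the job is handed in, with the robot touching nothing.
Of driver1, driver2, driver3, driver4 only 3 to 4 are there at a start; the rules pass over those that are not, and their reading is None.
At some moment in a run one of driver1, driver2, driver3, driver4 may be knocked a few centimetres aside while the robot is not near it.
It also fails if it takes over 210 s, if anything falls off the work surface, if the arm or the gripper's body presses on something with over 40 N, if the wrist force passes 120 N, or if a joint passes its speed limit or range.

## Robot

A 6-joint arm with a two-finger parallel gripper is mounted at the origin on the work surface. World frame = base frame: x ahead of the robot, y to its left, z up, the work surface at z = 0. Lengths are in m, angles in rad, forces in N, time in s.
With the tool pointing down it reaches from about 0.425 to 0.95 m from the base axis. Payload 3.5 kg.
Tool frame: the origin (TCP) lies midway between the tips of the shut fingers; the grasp point (between the pads) lies 19 mm behind it; z points along the fingers, y is the line along which they close (so a half turn about z gives the same grasp; the last joint's range is limited). The gripper opens to 85 mm and grips with 20 to 120 N. Pads are 22 mm wide; open, the fingers measure 114 mm over their backs; the gripper's body (76 mm by 85 mm) begins 54 mm behind the grasp point. The pads swing forward as they close: fully open they stand 13 mm farther back than shut.
Start: joints at [0.959, 0.286, 1.577, -0, 1.279, -0.15], TCP at [0.301, 0.604, 0.231] pointing down, gripper open.
Joint ranges: [-2.77, 2.77], [-0.9, 2.22], [0.21, 2.48], [-1.53, 4.67], [0.24, 2.81], [-2.84, 2.84]. Speed limits (rad/s): [2.79, 2.79, 3.14, 3.14, 3.14, 3.14].

## Interface

Orientations are given as a unit quaternion [x, y, z, w].
In Python, from plant import * gives the robot as it stands.
- The arm moves only by the tool move_arm, never from a script. Its argument "moves" is a list of rows, each a list of 3 entries, a list of its own where there are three numbers: the opening, from 0 (shut) to 1 (fully open), then the shift along the tool's x, y, z in m, then the turn, a rotation vector about the tool's x, y, z in rad. A call has exactly 10 rows; each row shifts and turns the commanded pose from where the row before left it, along the tool's axes as they then stand; what a row does not reach is not made up. A row lasts 1/12 s, in which the tool goes at most 41.7 mm and 7.16 degrees, less where a joint would pass 70% of its speed; a pose out of reach is approached as far as the arm can. A call is refused whole if a number of a shift passes 0.0417 or a number of a turn 0.125, either way. A call with a gripper value outside its range is refused whole. The fingers move at their own pace and stop on an object; "grip_force" is the grip in N (left out, the last holds). Time passes only in rows, so rows that do not move let the fingers close, or fill a call up. It gives the time, the measured TCP pose, the force, the opening and the grip force at its end, in the units of the state.
- get_state(): the state, without advancing time (a new reading comes with each control period).
- read_camera(name): name is "scene" or "top" or "wrist"; returns the picture (384x512x3 uint8, red, green, blue); there is no depth.
- camera_params(name): a dict with "fx", "fy", "cx", "cy" (pixels), "rvec" (rotation vector, rad) and "tvec" (3), from world to camera coordinates, as OpenCV has them; the wrist camera has in their place "tool_from_camera" (4x4, takes a point from camera to tool coordinates, whose origin is the TCP and whose axes are the flange's). Camera axes: x right, y down, z forward; pixel columns grow to the right and rows downward; lengths in m; the calibration is good to about 2 mm. The wrist camera is an equidistant fisheye: a pixel r from the principal point sees the ray r / f radians off the axis. A picture is of the moment at which its call begins: read the wrist's pose just before it. camera_params takes no time and is no camera call.
- sign_off(): hands the job in; it is judged then, once.
The state is a dict: "time": time; "qpos": joint angles; "dq": joint speeds; "joint_efforts": joint torques, N m; "eef_pos": TCP position; "tcp_rot": TCP orientation; "contact_force": force on the tool from outside, world axes, zero at the start; "wrist_torque": the same for the moment, N m; "opening": opening from 0.0 (shut) to 1.0 (fully open); "finger_force": force on a finger pad.
Only numpy, scipy, OpenCV 4.12 (cv2) and the standard library are available. Lean on these libraries where they do the work, as an engineer would, in place of code of your own. Each camera call takes 0.05 s, during which the arm holds its last target. There are 200 camera calls.

## Working session

There is one attempt and no reset: what is moved stays moved. The work goes in short steps, Python scripts to look and compute and a tool call to move; the robot and the scene stay as the last step left them, time stands still between calls to the robot, and variables do not carry over. Pictures are saved under pics/ and viewed, at most 15 in all, crops included, and the job is handed in when it is done.

Besides the shell and the picture viewer there is one more tool, called after "Call:" as name(argument=value, ...) on one line, values as JSON. move_arm: Moves the arm, as the interface text tells. Its arguments: {"type":"object","properties":{"moves":{"type":"array"},"grip_force":{"type":"number"}},"required":["moves"]}

```bash
ls; mkdir -p pics
python3 - <<'E'
from plant import *
import cv2
for n in ("scene","top"):
    im=read_camera(n); cv2.imwrite(f"pics/{n}0.png",im[:,:,::-1])
    p=camera_params(n); print(n,p)
print(camera_params("wrist"))
s=get_state(); print(s)
E
```

```text
pics
scene {'fx': 404.5664148462207, 'fy': 404.5664148462207, 'cx': 254.446533089778, 'cy': 189.6154867290458, 'rvec': array([ 1.63074754,  1.78986933, -0.82033321]), 'tvec': array([ 0.03675153, -0.29549045,  1.65301678])}
top {'fx': 443.60100579845835, 'fy': 443.60100579845835, 'cx': 252.76368481048743, 'cy': 193.57455590693377, 'rvec': array([ 2.10812643, -2.15283735,  0.1800762 ]), 'tvec': array([0.00799647, 0.53329352, 1.34831547])}
{'fx': 297.3186396354542, 'fy': 297.3186396354542, 'cx': 252.91788802832448, 'cy': 192.07220750364402, 'tool_from_camera': array([[ 3.65652376e-04, -9.52595891e-01, -3.04238288e-01,
         7.65136375e-02],
       [ 9.99999777e-01,  5.18077548e-04, -4.20283226e-04,
        -1.29786390e-04],
       [ 5.57979100e-04, -3.04238066e-01,  9.52595868e-01,
        -1.43740749e-01],
       [ 0.00000000e+00,  0.00000000e+00,  0.00000000e+00,
         1.00000000e+00]])}
{'time': 0.1, 'qpos': array([ 9.59003654e-01,  2.87120072e-01,  1.57803980e+00,  5.14882462e-06,
        1.27859167e+00, -1.50010876e-01]), 'dq': array([ 0.0001523 , -0.00136354, -0.00211622, -0.00021496,  0.00169895,
       -0.00134421]), 'joint_efforts': array([ 2.92379009e-04, -4.07295978e+01, -2.93700010e+01, -1.39926869e-04,
        3.41864456e-03, -5.68356455e-07]), 'eef_pos': array([0.30037544, 0.60381823, 0.23005184]), 'tcp_rot': array([ 2.28845462e-01,  9.73462166e-01, -1.00116753e-03, -4.03581032e-04]), 'contact_force': array([-0.02144039,  0.57143304, -0.3337721 ]), 'wrist_torque': array([ 0.00750709, -0.00450644, -0.01200684]), 'finger_force': 0.0, 'opening': 1.0019705349226842}
```

View pics/top0.png

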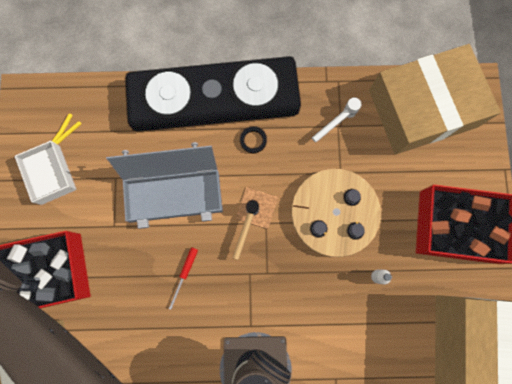

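View pics/scene0.png

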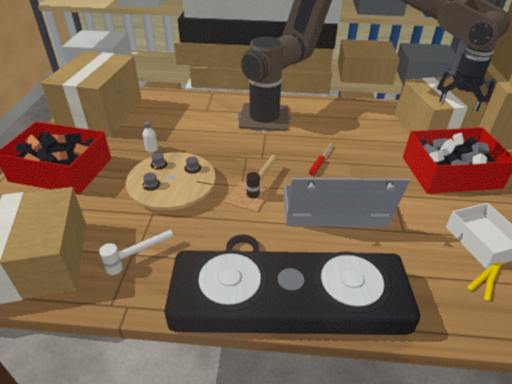

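Top view: three drivers on the platter at about (352,197), (318,228) and (355,230). The box is at (170,185), the black mallet head is at (252,207) with its handle towards the robot, and the white look-alike is at (352,105). The scene view agrees: the lid is open, leaning towards the speaker.

```bash
cat > h.py <<'E'
from plant import *
import numpy as np, cv2
from scipy.spatial.transform import Rotation as R
def cast(name,uv,z):
    p=camera_params(name); Rm=R.from_rotvec(p['rvec']).as_matrix(); c=-Rm.T@p['tvec']
    d=Rm.T@np.array([(uv[0]-p['cx'])/p['fx'],(uv[1]-p['cy'])/p['fy'],1])
    return c+d*(z-c[2])/d[2]
def proj(name,P):
    p=camera_params(name); q=R.from_rotvec(p['rvec']).apply(P)+p['tvec']
    return np.array([p['fx']*q[0]/q[2]+p['cx'],p['fy']*q[1]/q[2]+p['cy']])
def blobs(mask,amin):
    n,l,s,c=cv2.connectedComponentsWithStats(mask.astype(np.uint8))
    return [(c[i],s[i]) for i in range(1,n) if s[i,4]>=amin]
def drivers(im,center=(337,212),rad=50):
    h,w=im.shape[:2]; yy,xx=np.mgrid[:h,:w]
    m=(im.max(2)<75)&((xx-center[0])**2+(yy-center[1])**2<rad**2)
    return blobs(m,60)
def go(t,yaw=None):
    """shift in current tool axes to world target; turn about tool z to bring tool x to heading yaw (deg, world)"""
    s=get_state(); r=R.from_quat(s['tcp_rot']); d=r.inv().apply(np.array(t)-s['eef_pos'])
    x=r.as_matrix()[:,0]; cur=np.degrees(np.arctan2(x[1],x[0]))
    print('pos',s['eef_pos'].round(4),'yaw',cur.round(2),'shift',d.round(4), 't',s['time'])
    if yaw is not None:
        a=(yaw-cur+180)%360-180; print('turn z',-np.radians(a).round(4))
    print('tilt',r.as_matrix()[:,2].round(3))
E
python3 - <<'E'
from h import *
im=cv2.imread('pics/top0.png')[:,:,::-1]
for c,s in drivers(im): print('drv',c.round(1),s,cast('top',c,.070).round(3))
# platter by colour
hsv=cv2.cvtColor(im,cv2.COLOR_RGB2HSV)
m=(hsv[...,2]>190)&(hsv[...,0]>10)&(hsv[...,0]<25)&(hsv[...,1]>60); 
for c,s in blobs(m,1500): print('pl',c.round(1),s,cast('top',c,.04).round(3))
for n,uv,z in [('boxcornersNL',(112,158),.2),('FL lower rim',(124,224),.05),('FR rim',(221,215),.05),('lugL',(142,223),.047),('lugR',(206,216),.047),('head',(252.5,207),.081),('handle end',(238,258),.043),('tape',(253,140),.02),('glue',(380,277),.1)]:
    print(n,cast('top',uv,z).round(3))
c=im[130:270,90:300]; cv2.imwrite('pics/crop1.png',cv2.resize(c,None,fx=3.8,fy=3.8,interpolation=cv2.INTER_CUBIC)[:,:,::-1])
E
```

```text
drv [348.5 198.8] [344 190  15  15  86] [ 0.506 -0.297  0.07 ]
drv [314.6 229.7] [310 221  14  16  75] [ 0.414 -0.189  0.07 ]
drv [351.6 231.8] [347 223  15  16  83] [ 0.405 -0.301  0.07 ]
pl [336.3 210.4] [ 292  167   90   90 4934] [ 0.475 -0.264  0.04 ]
pl [324.6 347.7] [ 265  326  101   52 3111] [ 0.065 -0.207  0.04 ]
boxcornersNL [0.617 0.393 0.2  ]
FL lower rim [0.445 0.398 0.05 ]
FR rim [0.467 0.097 0.05 ]
lugL [0.448 0.343 0.047]
lugR [0.465 0.144 0.047]
head [ 0.486 -0.002  0.081]
handle end [0.334 0.046 0.043]
tape [ 0.716 -0.008  0.02 ]
glue [ 0.269 -0.37   0.1  ]
```

View pics/crop1.png

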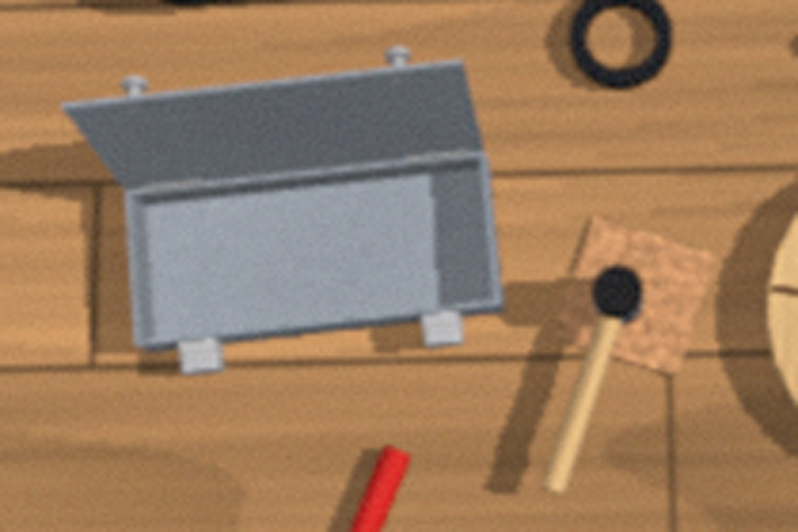

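Run:
```python
from h import *
im=cv2.imread('pics/top0.png')[:,:,::-1]
P=[cast('top',uv,.05)[:2] for uv in [(126.05,221.6),(222.1,210.8),(123.7,180),(218.2,170.8)]]
FL,FR,BL,BR=P
print(np.round(P,3),[np.linalg.norm(a-b).round(3) for a,b in[(FL,FR),(BL,BR),(FL,BL),(FR,BR)]])
y=(FL-FR+BL-BR); print('box centre',np.mean(P,0).round(4),'yaw of +x deg',np.degrees(np.arctan2(-y[0],y[1])).round(2))
pad=[cast('top',(90+a/3.8,130+b/3.8),.006)[:2] for a,b in[(597,217),(715,255),(677,374)]]
print('pad',np.round(pad,3),'c',np.mean([pad[0],pad[2]],0).round(4))
h=cast('top',(252.4,206.6),.081);e=cast('top',(236.6,258.2),.043+.0);print(h.round(4),e.round(4),'handle dir deg',np.degrees(np.arctan2(*(e-h)[[1,0]])).round(1),np.linalg.norm((e-h)[:2]))
c=im[160:265,285:390]; cv2.imwrite('pics/crop2.png',cv2.resize(c,None,fx=5.5,fy=5.5,interpolation=cv2.INTER_CUBIC)[:,:,::-1])
print(im[197,340:364].max(1))
go([.475,-.264,.23],180)
```

```text
[[0.453 0.392]
 [0.48  0.093]
 [0.585 0.403]
 [0.608 0.105]] [np.float64(0.3), np.float64(0.299), np.float64(0.132), np.float64(0.128)]
box centre [0.5315 0.2482] yaw of +x deg 4.86
pad [[ 0.562  0.015]
 [ 0.527 -0.085]
 [ 0.426 -0.05 ]] c [ 0.4942 -0.0176]
[ 0.487  -0.0013  0.081 ] [0.3334 0.0506 0.043 ] handle dir deg 161.3 0.16210520784481536
[158 156 149 100  39  40  64  64  75  95 103 104  99 102  99 102 104 102
  99  95 130 207 235 229]
pos [0.3004 0.6038 0.2301] yaw 153.54 shift [-0.543  -0.6991  0.0014] t 0.1
turn z -0.4618
tilt [-0.001 -0.002 -1.   ]
```

View pics/crop2.png

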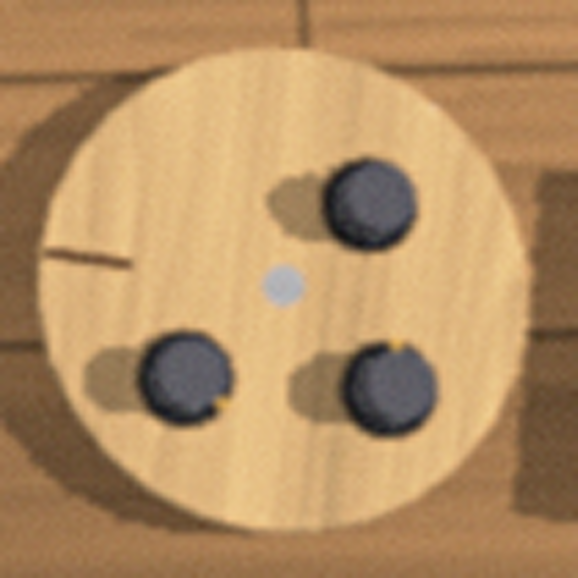

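```bash
cat >> h.py <<'E'
def mags(im,center=(337,212),rad=48):
    h,w=im.shape[:2]; yy,xx=np.mgrid[:h,:w]; a=im.astype(int)
    dark=(a.max(2)<125)&(a.max(2)-a.min(2)<40)&((xx-center[0])**2+(yy-center[1])**2<rad**2)
    dark=cv2.morphologyEx(dark.astype(np.uint8),cv2.MORPH_OPEN,np.ones((3,3)))
    top=(a.max(2)>86)&(dark>0)
    out=[]
    for c,s in blobs(dark,60):
        m=np.zeros((h,w),bool); m[s[1]:s[1]+s[3],s[0]:s[0]+s[2]]=True; m&=top
        ys,xs=np.nonzero(m); mc=(np.array([xs.min()+xs.max(),ys.min()+ys.max()])/2+[xs.mean(),ys.mean()])/2
        whole=c
        out.append((cast('top',mc,.076)[:2],cast('top',whole,.055)[:2],s[2:],m.sum()))
    return out
E
python3 - <<'E'
from h import *
im=cv2.imread('pics/top0.png')[:,:,::-1]
for a,b,s,n in mags(im): print(a.round(4),b.round(4),s,n)
E
```

```text
[ 0.5132 -0.3089] [ 0.5145 -0.3101] [ 16  17 219] 118
[ 0.4188 -0.2014] [ 0.419  -0.2014] [ 17  16 222] 133
[ 0.4083 -0.3165] [ 0.4095 -0.3151] [ 17  16 224] 124
```

Call:
move_arm(moves=[[1,[-0.035,-0.04,0],[0,0,-0.0462]],[1,[-0.035,-0.04,0],[0,0,-0.0462]],[1,[-0.035,-0.04,0],[0,0,-0.0462]],[1,[-0.035,-0.04,0],[0,0,-0.0462]],[1,[-0.035,-0.04,0],[0,0,-0.0462]],[1,[-0.035,-0.04,0],[0,0,-0.0462]],[1,[-0.035,-0.04,0],[0,0,-0.0462]],[1,[-0.035,-0.04,0],[0,0,-0.0462]],[1,[-0.035,-0.04,0],[0,0,-0.0462]],[1,[-0.035,-0.04,0],[0,0,-0.0462]]], grip_force=60)

```text
time: 0.93
eef_pos: [0.4861, 0.2332, 0.231]
tcp_rot: [-0.001, 1.0, -0.0, -0.0]
contact_force: [0.7, 0.7, -1.0]
opening: 1.002
finger_force: 0.0
```

Call:
move_arm(moves=[[1,[-0.002,-0.0395,0],[0,0,0]],[1,[-0.002,-0.0395,0],[0,0,0]],[1,[-0.002,-0.0395,0],[0,0,0]],[1,[-0.002,-0.0395,0],[0,0,0]],[1,[-0.002,-0.0395,0],[0,0,0]],[1,[-0.002,-0.0395,0],[0,0,0]],[1,[-0.002,-0.0395,0],[0,0,0]],[1,[-0.002,-0.0395,0],[0,0,0]],[1,[-0.002,-0.0395,0],[0,0,0]],[1,[-0.002,-0.0395,0],[0,0,0]]])

```text
time: 1.77
eef_pos: [0.5054, -0.1617, 0.2309]
tcp_rot: [0.0, 1.0, 0.0, -0.0]
contact_force: [-0.4, 1.7, -0.9]
opening: 0.995
finger_force: 0.0
```

Call:
move_arm(moves=[[1,[-0.002,-0.037,0.01],[0,0,0]],[1,[-0.002,-0.037,0.01],[0,0,0]],[1,[-0.002,-0.037,0.015],[0,0,0]],[1,[-0.002,-0.0367,0.015],[0,0,0]],[1,[0,0,0.025],[0,0,0]],[1,[0,0,0.015],[0,0,0]],[1,[0,0,0.0],[0,0,0]],[1,[0,0,0],[0,0,0]],[1,[0,0,0],[0,0,0]],[1,[0,0,0],[0,0,0]]])

```text
time: 2.6
eef_pos: [0.515, -0.3078, 0.1432]
tcp_rot: [-0.0, 1.0, -0.001, 0.001]
contact_force: [-0.5, -0.2, 0.8]
opening: 1.001
finger_force: 0.0
```

Run:
```python
from h import *
go([.5138,-.3095,.05],180)
im=read_camera('wrist'); cv2.imwrite('pics/w1.png',im[:,:,::-1])
```

```text
pos [ 0.515  -0.3078  0.1432] yaw -179.94 shift [ 0.0014 -0.0016  0.0932] t 2.6
turn z 0.001
tilt [ 0.002 -0.002 -1.   ]
```

View pics/w1.png

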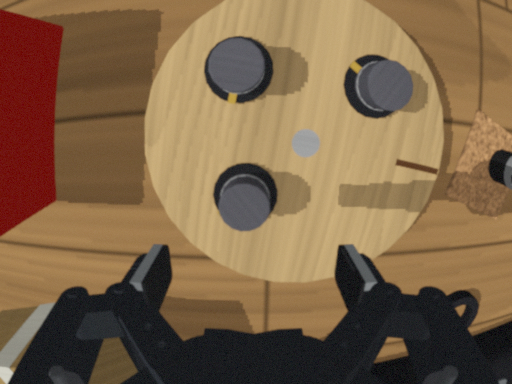

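The wrist view shows the first driver between the fingers, with its magnet top at about (245,203) and the plate centred near (245,193). I'll cast that to check it against the top-camera estimate.

```bash
cat >> h.py <<'E'
def wcast(uv,z,s):
    p=camera_params('wrist'); T=p['tool_from_camera']
    d=np.array([uv[0]-p['cx'],uv[1]-p['cy']]); r=np.hypot(*d); th=r/p['fx']
    v=np.array([*(d/max(r,1e-9)*np.sin(th)),np.cos(th)])
    Rt=R.from_quat(s['tcp_rot']).as_matrix(); o=Rt@T[:3,3]+s['eef_pos']; v=Rt@T[:3,:3]@v
    return o+v*(z-o[2])/v[2]
E
python3 - <<'E'
from h import *
s=get_state()
for n,uv,z in [('A',(245,203),.076),('Aplate',(245,193),.045),('C',(237,65.5),.076),('B',(385,85),.076),('spindle',(306,143),.04)]: print(n,wcast(uv,z,s).round(4))
E
```

```text
A [ 0.5144 -0.3147  0.076 ]
Aplate [ 0.5166 -0.3156  0.045 ]
C [ 0.4136 -0.3199  0.076 ]
B [ 0.4222 -0.211   0.076 ]
spindle [ 0.4737 -0.2641  0.04  ]
```

Call:
move_arm(moves=[[1,[0,-0.003,0.02],[0,0,0]],[1,[0,-0.0025,0.03],[0,0,0]],[1,[0,0,0.025],[0,0,0]],[1,[0,0,0.0182],[0,0,0]],[1,[0,0,0],[0,0,0]],[0.7,[0,0,0],[0,0,0]],[0.5,[0,0,0],[0,0,0]],[0.3,[0,0,0],[0,0,0]],[0.2,[0,0,0],[0,0,0]],[0,[0,0,0],[0,0,0]]], grip_force=50)

```text
time: 3.48
eef_pos: [0.5155, -0.3142, 0.0508]
tcp_rot: [-0.0, 1.0, -0.002, 0.002]
contact_force: [-0.4, 0.1, 5.4]
opening: 0.452
finger_force: 50.5
```

Call:
move_arm(moves=[[0,[0,0,0],[0,0,0]],[0,[0,0,0],[0,0,0]],[0,[0,0,0],[0,0,0]],[0,[0,0,0],[0,0,0]],[0,[0,0,0],[0,0,0]],[0,[0,0,0],[0,0,0]],[0,[0,0,-0.01],[0,0,0]],[0,[0,0,-0.03],[0,0,0]],[0,[0,0,-0.04],[0,0,0]],[0,[0,0,-0.04],[0,0,0]]])

```text
time: 4.32
eef_pos: [0.5126, -0.3118, 0.1678]
tcp_rot: [-0.0, 1.0, 0.002, -0.002]
contact_force: [1.2, -0.4, -1.4]
opening: 0.452
finger_force: 50.7
```

Run:
```python
from h import *
a=np.radians(4.86); ux=np.array([np.cos(a),np.sin(a)]); uy=np.array([-np.sin(a),np.cos(a)]); c=np.array([.5315,.2482])
for v in (-90,0,90): print(v,(c+uy*v/1000).round(4))
go([*(c-uy*.09),.2],184.86)
im=read_camera('wrist'); cv2.imwrite('pics/w2.png',im[:,:,::-1])
```

```text
-90 [0.5391 0.1585]
0 [0.5315 0.2482]
90 [0.5239 0.3379]
pos [ 0.5126 -0.3118  0.1678] yaw -179.99 shift [-0.0265  0.4705 -0.0308] t 4.3167
turn z -0.0846
tilt [-0.004  0.003 -1.   ]
```

View pics/w2.png

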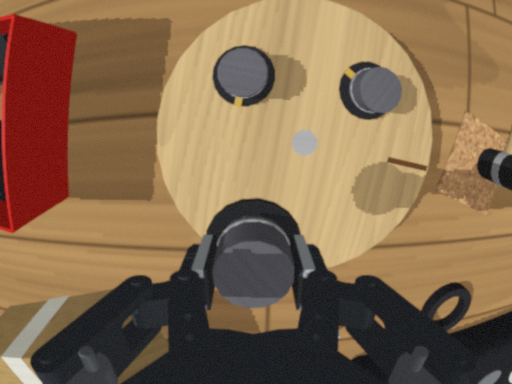

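Driver held level between the pads at (253,255), with the other two undisturbed. I'll carry it to the near end of the box.

Call:
move_arm(moves=[[0,[-0.002,0.039,-0.003],[0,0,0]],[0,[-0.002,0.039,-0.003],[0,0,0]],[0,[-0.002,0.039,-0.003],[0,0,0]],[0,[-0.002,0.039,-0.003],[0,0,0]],[0,[-0.002,0.039,-0.003],[0,0,0]],[0,[-0.002,0.039,-0.003],[0,0,0]],[0,[-0.002,0.039,-0.003],[0,0,0]],[0,[-0.002,0.039,-0.003],[0,0,0]],[0,[-0.002,0.039,-0.003],[0,0,0]],[0,[-0.002,0.039,-0.003],[0,0,0]]])

```text
time: 5.2
eef_pos: [0.5331, 0.0789, 0.1982]
tcp_rot: [-0.0, 1.0, -0.0, -0.0]
contact_force: [0.4, -0.7, -2.5]
opening: 0.449
finger_force: 50.9
```

Call:
move_arm(moves=[[0,[-0.003,0.039,0],[0,0,0]],[0,[-0.0035,0.0385,0.0],[0,0,0]],[0,[0,0,0.0],[0,0,-0.0423]],[0,[0,0,0.02],[0,0,-0.0423]],[0,[0,0,0.04],[0,0,0]],[0,[0,0,0.03],[0,0,0]],[0,[0,0,0.01],[0,0,0]],[0,[0,0,0],[0,0,0]],[0,[0,0,0],[0,0,0]],[0,[0,0,0],[0,0,0]]])

```text
time: 6.03
eef_pos: [0.5422, 0.1545, 0.1006]
tcp_rot: [-0.042, 0.999, 0.0, 0.002]
contact_force: [-0.1, -0.0, -1.0]
opening: 0.457
finger_force: 51.1
```

Run:
```python
from h import *
go([.5391,.1585,.016],184.86)
im=read_camera('wrist'); cv2.imwrite('pics/w3.png',im[:,:,::-1])
```

```text
pos [0.5422 0.1545 0.1006] yaw -175.15 shift [0.0031 0.0042 0.0846] t 6.0333
turn z -0.0002
tilt [ 0.004  0.    -1.   ]
```

View pics/w3.png

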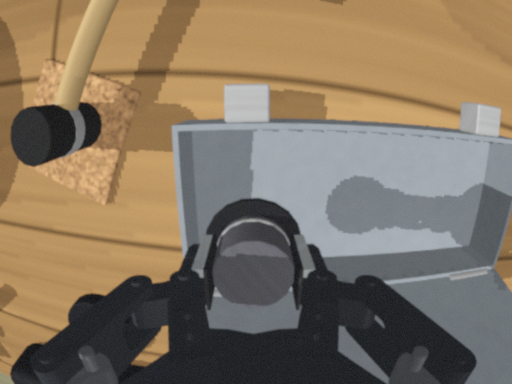

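The box rim, with lugs at (247,103) and (481,118), is where expected and the driver is over the floor. Lowering it.

Call:
move_arm(moves=[[0,[0.003,0.004,0.03],[0,0,0]],[0,[0,0,0.03],[0,0,0]],[0,[0,0,0.014],[0,0,0]],[0,[0,0,0.006],[0,0,0]],[0,[0,0,0.004],[0,0,0]],[0,[0,0,0.001],[0,0,0]],[0,[0,0,0],[0,0,0]],[0.5,[0,0,0],[0,0,0]],[0.65,[0,0,0],[0,0,0]],[0.7,[0,0,0],[0,0,0]]])

```text
time: 6.92
eef_pos: [0.5382, 0.1583, 0.0144]
tcp_rot: [-0.042, 0.999, 0.0, 0.001]
contact_force: [0.1, -0.3, -0.0]
opening: 0.699
finger_force: 0.0
```

Call:
move_arm(moves=[[0.7,[0,0,0],[0,0,0]],[0.7,[0,0,0],[0,0,0]],[0.7,[0,0,-0.02],[0,0,0]],[0.7,[0,0,-0.04],[0,0,0]],[0.7,[0,0,-0.04],[0,0,0]],[1,[0,0,-0.04],[0,0,0]],[1,[0,0,-0.03],[0,0,0]],[1,[0,-0.02,0],[0,0,0.042]],[1,[0,-0.04,0],[0,0,0.0424]],[1,[0,-0.04,0],[0,0,0]]])

```text
time: 7.75
eef_pos: [0.541, 0.0581, 0.1846]
tcp_rot: [-0.001, 1.0, -0.0, 0.002]
contact_force: [0.6, -0.1, 0.1]
opening: 1.002
finger_force: 0.0
```

Run:
```python
from h import *
im=read_camera('top'); cv2.imwrite('pics/t2.png',im[:,:,::-1])
for a,b,s,n in mags(im): print(a.round(4),b.round(4),s,n)
go([.4205,-.205,.13],180)
go([.4110,-.3175,.13],180)
```

```text
[ 0.4195 -0.2017] [ 0.4191 -0.2017] [ 17  16 219] 137
[ 0.4083 -0.3137] [ 0.4096 -0.3147] [ 17  16 222] 128
pos [0.541  0.0512 0.1839] yaw 179.89 shift [ 0.1201 -0.2561  0.0551] t 7.8
turn z -0.0019
tilt [ 0.002 -0.005 -1.   ]
pos [0.541  0.0512 0.1839] yaw 179.89 shift [ 0.1294 -0.3686  0.0557] t 7.8
turn z -0.0019
tilt [ 0.002 -0.005 -1.   ]
```

Call:
move_arm(moves=[[1,[0.015,-0.032,0],[0,0,0]],[1,[0.015,-0.032,0],[0,0,0]],[1,[0.015,-0.032,0],[0,0,0]],[1,[0.015,-0.032,0],[0,0,0]],[1,[0.015,-0.032,0],[0,0,0]],[1,[0.015,-0.032,0],[0,0,0]],[1,[0.015,-0.032,0],[0,0,0]],[1,[0.015,-0.032,0],[0,0,0]],[1,[0,0,0.03],[0,0,0]],[1,[0,0,0.025],[0,0,0]]])

```text
time: 8.63
eef_pos: [0.4208, -0.2005, 0.1291]
tcp_rot: [0.002, 1.0, -0.002, 0.002]
contact_force: [0.2, 0.2, -0.8]
opening: 1.001
finger_force: 0.0
```

Run:
```python
from h import *
im=read_camera('wrist');s=get_state(); cv2.imwrite('pics/w4.png',im[:,:,::-1])
go([.4205,-.206,.0508],180)
# dark-grey magnet discs on the platter in the wrist view
a=im.astype(int); m=(a.max(2)>70)&(a.max(2)<125)&(a.max(2)-a.min(2)<30)
m[250:]=0
m=cv2.morphologyEx(m.astype(np.uint8),cv2.MORPH_OPEN,np.ones((5,5)))
for c,st in blobs(m,400): print(c.round(1),st,wcast(c,.076,s).round(4))
```

```text
pos [ 0.4173 -0.197   0.1226] yaw 179.85 shift [-0.0036 -0.0093  0.0717] t 8.6833
turn z -0.0027
tilt [-0.006  0.005 -1.   ]
[ 99.6 198.8] [  79  176   42   46 1506] [ 0.406  -0.3115  0.076 ]
[245.8 209.7] [ 219  186   55   50 2200] [ 0.4138 -0.2024  0.076 ]
[500.6 236.4] [483 227  29  22 400] [0.4465 0.0405 0.076 ]
```

Call:
move_arm(moves=[[1,[0,0,0],[0,0,0]],[1,[0,0,0.03],[0,0,0]],[1,[0,0,0.03],[0,0,0]],[1,[0,0,0.012],[0,0,0]],[1,[0,0,0.006],[0,0,0]],[1,[0,0,0],[0,0,0]],[0.7,[0,0,0],[0,0,0]],[0.5,[0,0,0],[0,0,0]],[0.2,[0,0,0],[0,0,0]],[0,[0,0,0],[0,0,0]]])

```text
time: 9.52
eef_pos: [0.4225, -0.1992, 0.0522]
tcp_rot: [-0.0, 1.0, -0.002, 0.002]
contact_force: [9.2, 9.6, 25.4]
opening: 0.459
finger_force: 36.5
```

Call:
move_arm(moves=[[0,[0,0,0],[0,0,0]],[0,[0,0,0],[0,0,0]],[0,[0,0,0],[0,0,0]],[0,[0,0,0],[0,0,0]],[0,[0,0,-0.01],[0,0,0]],[0,[0,0,-0.03],[0,0,0]],[0,[0,0,-0.04],[0,0,0]],[0,[0,0,-0.04],[0,0,0]],[0,[0,0,-0.02],[0,0,0]],[0,[0,0,0],[0,0,0]]])

```text
time: 10.35
eef_pos: [0.4229, -0.1994, 0.1964]
tcp_rot: [-0.0, 1.0, -0.003, 0.004]
contact_force: [1.2, -0.1, -1.1]
opening: 0.45
finger_force: 50.7
```

Run:
```python
from h import *
go([.5315,.2482,.19],184.86)
im=read_camera('top')
for a,b,s,n in mags(im): print(a.round(4),b.round(4),s,n)
```

```text
pos [ 0.4229 -0.1994  0.1964] yaw -179.97 shift [-0.1088  0.4476  0.0045] t 10.35
turn z -0.0843
tilt [ 0.009 -0.006 -1.   ]
[ 0.4339 -0.2448] [ 0.4298 -0.2455] [  76   75 3331] 2131
```

Call:
move_arm(moves=[[0,[-0.0091,0.0373,0],[0,0,0]],[0,[-0.0091,0.0373,0],[0,0,0]],[0,[-0.0091,0.0373,0],[0,0,0]],[0,[-0.0091,0.0373,0],[0,0,0]],[0,[-0.0091,0.0373,0],[0,0,0]],[0,[-0.0091,0.0373,0],[0,0,0]],[0,[-0.0091,0.0373,0],[0,0,0]],[0,[-0.0091,0.0373,0],[0,0,0]],[0,[-0.0091,0.0373,0],[0,0,0]],[0,[-0.0091,0.0373,0],[0,0,0]]])

```text
time: 11.23
eef_pos: [0.5093, 0.177, 0.1867]
tcp_rot: [-0.0, 1.0, -0.0, -0.003]
contact_force: [1.5, -0.9, -1.3]
opening: 0.451
finger_force: 50.9
```

Call:
move_arm(moves=[[0,[-0.0091,0.0373,0],[0,0,0]],[0,[-0.0091,0.0373,0],[0,0,0]],[0,[0,0,0],[0,0,-0.0422]],[0,[0,0,0.02],[0,0,-0.0422]],[0,[0,0,0.04],[0,0,0]],[0,[0,0,0.03],[0,0,0]],[0,[0,0,0.01],[0,0,0]],[0,[0,0,0],[0,0,0]],[0,[0,0,0],[0,0,0]],[0,[0,0,0],[0,0,0]]])

```text
time: 12.07
eef_pos: [0.5308, 0.2501, 0.0918]
tcp_rot: [-0.042, 0.999, 0.0, 0.001]
contact_force: [0.2, 0.2, -1.9]
opening: 0.449
finger_force: 51.2
```

Run:
```python
from h import *
go([.5315,.2482,.016],184.86)
im=read_camera('wrist'); cv2.imwrite('pics/w5.png',im[:,:,::-1])
```

```text
pos [0.5308 0.2501 0.0918] yaw -175.15 shift [-0.0003 -0.002   0.0758] t 12.0667
turn z -0.0002
tilt [ 0.002  0.001 -1.   ]
```

View pics/w5.png

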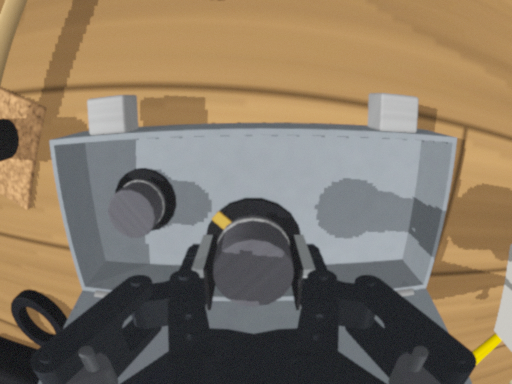

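The first driver sits flat at (140,200); the second is held over the middle of the box. Lowering it.

Call:
move_arm(moves=[[0,[0,-0.002,0.03],[0,0,0]],[0,[0,0,0.025],[0,0,0]],[0,[0,0,0.012],[0,0,0]],[0,[0,0,0.006],[0,0,0]],[0,[0,0,0.003],[0,0,0]],[0,[0,0,0.001],[0,0,0]],[0,[0,0,0],[0,0,0]],[0.5,[0,0,0],[0,0,0]],[0.65,[0,0,0],[0,0,0]],[0.7,[0,0,0],[0,0,0]]])

```text
time: 12.95
eef_pos: [0.5313, 0.2483, 0.0147]
tcp_rot: [-0.042, 0.999, 0.0, 0.002]
contact_force: [0.3, -0.3, -0.6]
opening: 0.7
finger_force: 0.0
```

Call:
move_arm(moves=[[0.7,[0,0,0],[0,0,0]],[0.7,[0,0,0],[0,0,0]],[0.7,[0,0,-0.02],[0,0,0]],[0.7,[0,0,-0.04],[0,0,0]],[0.7,[0,0,-0.04],[0,0,0]],[1,[0,0,-0.04],[0,0,0]],[1,[0,0,-0.03],[0,0,0]],[1,[0,0,0],[0,0,0.042]],[1,[0,-0.02,0],[0,0,0.0424]],[1,[0,0,0],[0,0,0]]])

```text
time: 13.78
eef_pos: [0.5312, 0.2264, 0.1841]
tcp_rot: [0.001, 1.0, -0.0, 0.001]
contact_force: [0.1, 0.5, -0.9]
opening: 1.001
finger_force: 0.0
```

Run:
```python
from h import *
im=read_camera('top'); cv2.imwrite('pics/t3.png',im[:,:,::-1])
for a,b,s,n in mags(im): print(a.round(4),b.round(4),s,n); P=b
go([P[0]+.001,P[1]-.003,.13],180)
```

```text
[ 0.4044 -0.3078] [ 0.4049 -0.3093] [ 17  17 223] 131
pos [0.5308 0.2272 0.1833] yaw 179.96 shift [ 0.1245 -0.5396  0.0532] t 13.8333
turn z -0.0007
tilt [ 0.  0. -1.]
```

Call:
move_arm(moves=[[1,[0.009,-0.0385,0],[0,0,0]],[1,[0.009,-0.0385,0],[0,0,0]],[1,[0.009,-0.0385,0],[0,0,0]],[1,[0.009,-0.0385,0],[0,0,0]],[1,[0.009,-0.0385,0],[0,0,0]],[1,[0.009,-0.0385,0],[0,0,0]],[1,[0.009,-0.0385,0],[0,0,0]],[1,[0.009,-0.0385,0],[0,0,0]],[1,[0.009,-0.0385,0],[0,0,0]],[1,[0.009,-0.0385,0],[0,0,0]]])

```text
time: 14.67
eef_pos: [0.4401, -0.1583, 0.1828]
tcp_rot: [-0.001, 1.0, 0.0, 0.0]
contact_force: [0.1, 1.1, 0.6]
opening: 0.998
finger_force: 0.0
```

Call:
move_arm(moves=[[1,[0.009,-0.0385,0],[0,0,0]],[1,[0.009,-0.0385,0],[0,0,0]],[1,[0.009,-0.0385,0],[0,0,0]],[1,[0.0075,-0.039,0],[0,0,0]],[1,[0,0,0.03],[0,0,0]],[1,[0,0,0.023],[0,0,0]],[1,[0,0,0],[0,0,0]],[1,[0,0,0],[0,0,0]],[1,[0,0,0],[0,0,0]],[1,[0,0,0],[0,0,0]]])

```text
time: 15.5
eef_pos: [0.4075, -0.312, 0.1319]
tcp_rot: [-0.001, 1.0, -0.001, 0.001]
contact_force: [1.1, -0.3, 0.4]
opening: 1.001
finger_force: 0.0
```

Run:
```python
from h import *
s=get_state(); im=read_camera('wrist'); cv2.imwrite('pics/w6.png',im[:,:,::-1])
go([.406,-.3115,.0508],180)
a=im.astype(int); m=(a.max(2)>70)&(a.max(2)<125)&(a.max(2)-a.min(2)<30)
m[250:]=0
m=cv2.morphologyEx(m.astype(np.uint8),cv2.MORPH_OPEN,np.ones((5,5)))
for c,st in blobs(m,400): print(c.round(1),st,wcast(c,.076,s).round(4))
```

```text
pos [ 0.4075 -0.312   0.132 ] yaw -179.91 shift [0.0017 0.0007 0.0812] t 15.55
turn z 0.0016
tilt [ 0.002 -0.002 -1.   ]
[120.8  10.6] [105   0  31  26 621] [ 0.2602 -0.4066  0.076 ]
[249. 208.] [ 223  184   54   50 2175] [ 0.4066 -0.3157  0.076 ]
```

Call:
move_arm(moves=[[1,[0.0015,-0.002,0.03],[0,0,0]],[1,[0,0,0.03],[0,0,0]],[1,[0,0,0.014],[0,0,0]],[1,[0,0,0.006],[0,0,0]],[1,[0,0,0.0005],[0,0,0]],[1,[0,0,0],[0,0,0]],[0.7,[0,0,0],[0,0,0]],[0.5,[0,0,0],[0,0,0]],[0.2,[0,0,0],[0,0,0]],[0,[0,0,0],[0,0,0]]])

```text
time: 16.38
eef_pos: [0.4053, -0.3142, 0.0507]
tcp_rot: [-0.0, 1.0, -0.001, 0.0]
contact_force: [-6.3, 4.8, 25.4]
opening: 0.452
finger_force: 38.1
```

Call:
move_arm(moves=[[0,[0,0,0],[0,0,0]],[0,[0,0,0],[0,0,0]],[0,[0,0,0],[0,0,0]],[0,[0,0,0],[0,0,0]],[0,[0,0,-0.01],[0,0,0]],[0,[0,0,-0.03],[0,0,0]],[0,[0,0,-0.04],[0,0,0]],[0,[0,0,-0.04],[0,0,0]],[0,[0,0,-0.02],[0,0,0]],[0,[0,0,0],[0,0,0]]])

```text
time: 17.22
eef_pos: [0.407, -0.3159, 0.1962]
tcp_rot: [-0.0, 1.0, -0.004, 0.004]
contact_force: [0.4, 0.0, -0.6]
opening: 0.453
finger_force: 50.6
```

Run:
```python
from h import *
go([.5239,.3379,.19],184.86)
```

```text
pos [ 0.407  -0.3159  0.1962] yaw -179.97 shift [-0.1172  0.6538  0.0015] t 17.2167
turn z -0.0843
tilt [ 0.008 -0.009 -1.   ]
```

17 rows of (-0.0069, 0.0385), then turn and lower.

Call:
move_arm(moves=[[0,[-0.0069,0.0385,0],[0,0,0]],[0,[-0.0069,0.0385,0],[0,0,0]],[0,[-0.0069,0.0385,0],[0,0,0]],[0,[-0.0069,0.0385,0],[0,0,0]],[0,[-0.0069,0.0385,0],[0,0,0]],[0,[-0.0069,0.0385,0],[0,0,0]],[0,[-0.0069,0.0385,0],[0,0,0]],[0,[-0.0069,0.0385,0],[0,0,0]],[0,[-0.0069,0.0385,0],[0,0,0]],[0,[-0.0069,0.0385,0],[0,0,0]]])

```text
time: 18.05
eef_pos: [0.4722, 0.0735, 0.1877]
tcp_rot: [-0.0, 1.0, 0.0, -0.002]
contact_force: [0.9, -0.1, -0.6]
opening: 0.447
finger_force: 50.8
```

Call:
move_arm(moves=[[0,[-0.0069,0.0385,0],[0,0,0]],[0,[-0.0069,0.0385,0],[0,0,0]],[0,[-0.0069,0.0385,0],[0,0,0]],[0,[-0.0069,0.0385,0],[0,0,0]],[0,[-0.0069,0.0385,0],[0,0,0]],[0,[-0.0069,0.0385,0],[0,0,0]],[0,[-0.0069,0.0378,0],[0,0,0]],[0,[0,0,0],[0,0,-0.0422]],[0,[0,0,0],[0,0,-0.0422]],[0,[0,0,0],[0,0,0]]])

```text
time: 18.88
eef_pos: [0.5203, 0.3405, 0.1868]
tcp_rot: [-0.043, 0.999, -0.001, -0.002]
contact_force: [0.7, -0.9, -1.1]
opening: 0.451
finger_force: 50.9
```

Call:
move_arm(moves=[[0,[0,0,0.02],[0,0,0]],[0,[0,0,0.04],[0,0,0]],[0,[0,0,0.03],[0,0,0]],[0,[0,0,0.01],[0,0,0]],[0,[0,0,0],[0,0,0]],[0,[0,0,0],[0,0,0]],[0,[0,0,0],[0,0,0]],[0,[0,0,0],[0,0,0]],[0,[0,0,0],[0,0,0]],[0,[0,0,0],[0,0,0]]])

```text
time: 19.72
eef_pos: [0.5228, 0.3406, 0.0914]
tcp_rot: [-0.042, 0.999, 0.001, 0.001]
contact_force: [0.4, -0.6, -1.6]
opening: 0.451
finger_force: 50.9
```

Run:
```python
from h import *
go([.5239,.3379,.0150],184.86)
im=read_camera('wrist'); cv2.imwrite('pics/w7.png',im[:,:,::-1])
```

```text
pos [0.5228 0.3406 0.0914] yaw -175.15 shift [-0.0006 -0.0029  0.0764] t 19.7167
turn z -0.0001
tilt [ 0.003  0.001 -1.   ]
```

View pics/w7.png

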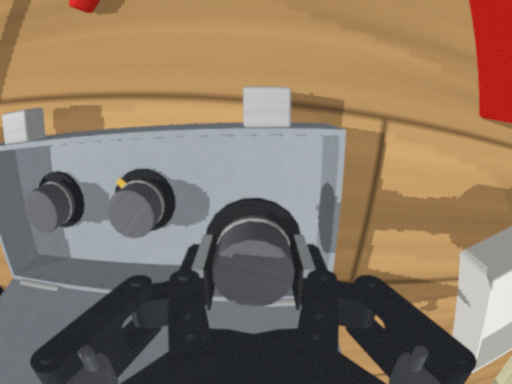

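Both placed drivers sit flat; the third is over its slot, clear of the end wall. I'll lower it, release, and rise above the lid.

Call:
move_arm(moves=[[0,[0,-0.003,0.03],[0,0,0]],[0,[0,0,0.025],[0,0,0]],[0,[0,0,0.012],[0,0,0]],[0,[0,0,0.006],[0,0,0]],[0,[0,0,0.003],[0,0,0]],[0,[0,0,0.001],[0,0,0]],[0,[0,0,0],[0,0,0]],[0.5,[0,0,0],[0,0,0]],[0.65,[0,0,0],[0,0,0]],[0.7,[0,0,0],[0,0,0]]])

```text
time: 20.6
eef_pos: [0.5231, 0.3376, 0.0136]
tcp_rot: [-0.042, 0.999, 0.0, 0.001]
contact_force: [-0.6, -0.5, 0.4]
opening: 0.701
finger_force: 0.0
```

Call:
move_arm(moves=[[0.7,[0,0,0],[0,0,0]],[0.7,[0,0,0],[0,0,0]],[0.7,[0,0,-0.02],[0,0,0]],[0.7,[0,0,-0.04],[0,0,0]],[0.7,[0,0,-0.04],[0,0,0]],[0.7,[0,0,-0.04],[0,0,0]],[0.7,[0,0,-0.04],[0,0,0]],[0.4,[0,0,-0.04],[0,0,0]],[0.2,[0,0,-0.03],[0,0,0]],[0,[0,0,0],[0,0,0]]])

```text
time: 21.43
eef_pos: [0.5255, 0.3388, 0.2726]
tcp_rot: [-0.042, 0.999, 0.003, 0.007]
contact_force: [1.9, 0.4, 0.7]
opening: 0.28
finger_force: 0.0
```

Run:
```python
from h import *
a=np.radians(4.86); ux=np.array([np.cos(a),np.sin(a)]); h=np.array([.5963,.2537])
for uv in [(106.3,157.6),(211.8,146.3)]:
    q=cast('top',uv,.204); print('lid edge',q.round(3),'behind hinge',((q[:2]-h)@ux).round(3))
go([*(h+ux*.12),.265],184.86)
```

```text
lid edge [0.618 0.408 0.204] behind hinge 0.035
lid edge [0.644 0.11  0.204] behind hinge 0.036
pos [0.5255 0.3388 0.2726] yaw -175.13 shift [-0.1831 -0.0909  0.0099] t 21.4333
turn z 0.0001
tilt [ 0.015  0.006 -1.   ]
```

Call:
move_arm(moves=[[0,[-0.0306,-0.0182,0],[0,0,0]],[0,[-0.0306,-0.0182,0],[0,0,0]],[0,[-0.0306,-0.0182,0],[0,0,0]],[0,[-0.0306,-0.0182,0],[0,0,0]],[0,[-0.0306,-0.0182,0],[0,0,0]],[0,[0,0,0.03],[0,0,0]],[0,[0,0,0.04],[0,0,0]],[0,[0,0,0.03],[0,0,0]],[0,[0,0,0],[0,0,0]],[0,[0,0,0],[0,0,0]]])

```text
time: 22.27
eef_pos: [0.6806, 0.259, 0.1591]
tcp_rot: [-0.042, 0.999, -0.001, -0.003]
contact_force: [-0.4, -0.4, 0.2]
opening: -0.003
finger_force: 0.0
```

Run:
```python
from h import *
go([.5963,.2537,.05],184.86)
```

```text
pos [0.6806 0.259  0.1591] yaw -175.15 shift [0.0837 0.0019 0.1096] t 22.2667
turn z -0.0001
tilt [-0.006 -0.001 -1.   ]
```

Call:
move_arm(moves=[[0,[0.02,0,0],[0,0,0]],[0,[0.015,0,0],[0,0,0]],[0,[0.01,0,0],[0,0,0]],[0,[0.012,0,0],[0,0,0]],[0,[0.012,0,0],[0,0,0]],[0,[0.015,0,0],[0,0,0]],[0,[0.015,0,0],[0,0,0]],[0,[0.015,0,0.001],[0,0,0]],[0,[0.015,0,0.002],[0,0,0]],[0,[0.013,0,0.009],[0,0,0]]])

```text
time: 23.1
eef_pos: [0.5443, 0.2485, 0.1573]
tcp_rot: [-0.043, 0.999, 0.001, 0.007]
contact_force: [0.6, -0.4, 2.7]
opening: 0.003
finger_force: 1.2
```

Run:
```python
from h import *
go([.5963,.2537,.05],184.86)
im=read_camera('scene'); cv2.imwrite('pics/s2.png',im[150:260,240:430,::-1].repeat(4,0).repeat(4,1))
```

```text
pos [0.5443 0.2485 0.1573] yaw -175.11 shift [-0.0509  0.0005  0.108 ] t 23.1
turn z 0.0006
tilt [ 0.013  0.003 -1.   ]
```

View pics/s2.png

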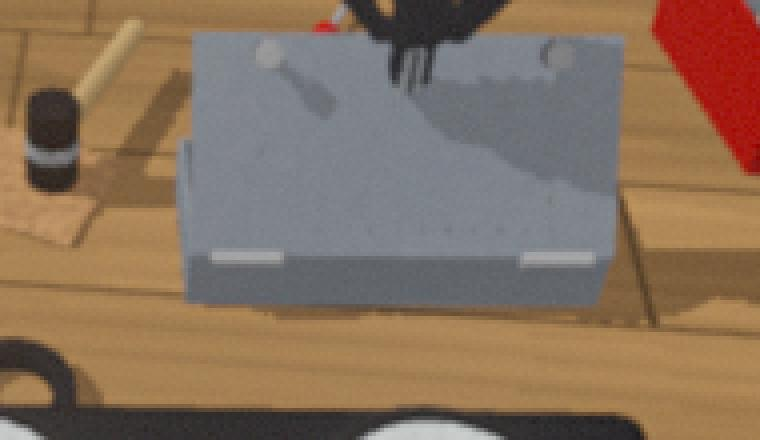

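The lid is being pushed by the fingertips midway between the pins and is past vertical. Continuing.

Call:
move_arm(moves=[[0,[0.013,0,0.009],[0,0,0]],[0,[0.01,0,0.012],[0,0,0]],[0,[0.01,0,0.012],[0,0,0]],[0,[0.007,0,0.014],[0,0,0]],[0,[0.006,0,0.014],[0,0,0]],[0,[0.003,0,0.015],[0,0,0]],[0,[0.003,0,0.014],[0,0,0]],[0,[0,0,0.008],[0,0,0]],[0,[0,0,0.002],[0,0,0]],[0,[0,0,0],[0,0,0]]])

```text
time: 23.98
eef_pos: [0.4901, 0.2437, 0.054]
tcp_rot: [-0.043, 0.999, 0.0, -0.0]
contact_force: [-4.5, -1.9, 8.9]
opening: 0.002
finger_force: 4.5
```

Run:
```python
from h import *
go([.5963,.2537,.05],184.86); s=get_state(); print(s['contact_force'])
```

```text
pos [0.4901 0.2437 0.054 ] yaw -175.12 shift [-0.1066  0.001   0.004 ] t 23.9833
turn z 0.0004
tilt [-0.  0. -1.]
[-4.45714364 -1.88774022  8.92307402]
```

Call:
move_arm(moves=[[0,[0,0,0.003],[0,0,0]],[0,[0,0,0.0],[0,0,0]],[0,[0,0,0.0],[0,0,0]],[0,[0,0,-0.02],[0,0,0]],[0,[0,0,-0.04],[0,0,0]],[0,[0,0,-0.04],[0,0,0]],[0.5,[0,-0.03,-0.03],[0,0,0]],[1,[0,-0.04,0],[0,0,0]],[1,[0,-0.04,0],[0,0,0]],[1,[0,-0.03,0],[0,0,0]]])

```text
time: 24.82
eef_pos: [0.5029, 0.1021, 0.1809]
tcp_rot: [-0.043, 0.999, -0.0, 0.003]
contact_force: [0.8, 0.3, -0.3]
opening: 0.564
finger_force: 0.0
```

Run:
```python
from h import *
# tool x heading along handle direction (161 deg) -> fingers close across the handle
go([.487,-.0013,.17],161.3)
im=read_camera('scene'); cv2.imwrite('pics/s3.png',im[150:260,240:430,::-1].repeat(4,0).repeat(4,1))
```

```text
pos [0.5029 0.1021 0.1809] yaw -175.12 shift [ 0.0247 -0.1017  0.0108] t 24.8167
turn z 0.4116
tilt [ 0.007 -0.001 -1.   ]
```

View pics/s3.png

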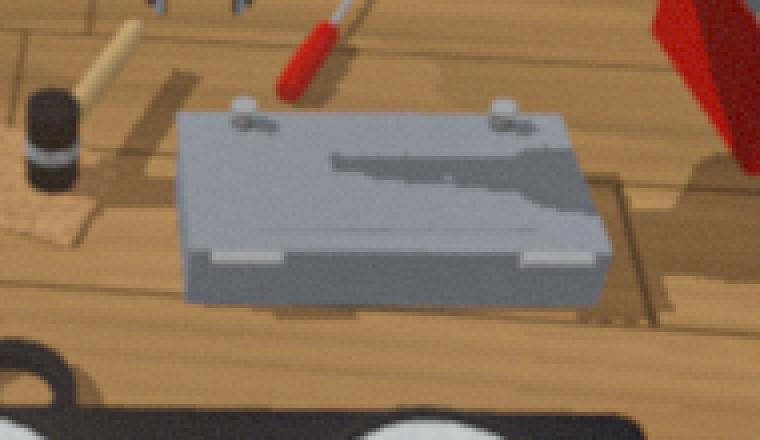

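Lid shut and level, both pins still proud. Now the mallet.

Call:
move_arm(moves=[[1,[0.006,-0.0254,0],[0,0,0]],[1,[0.006,-0.0254,0],[0,0,0]],[1,[0.006,-0.0254,0],[0,0,0]],[1,[0.006,-0.0254,0],[0,0,0]],[1,[0,0,0],[0,0,0.103]],[1,[0,0,0],[0,0,0.103]],[1,[0,0,0],[0,0,0.103]],[1,[0,0,0],[0,0,0.1026]],[1,[0,0,0],[0,0,0]],[1,[0,0,0],[0,0,0]]])

```text
time: 25.7
eef_pos: [0.4866, 0.0006, 0.1787]
tcp_rot: [0.161, 0.987, -0.0, 0.001]
contact_force: [0.4, 0.3, 0.1]
opening: 0.999
finger_force: 0.0
```

Run:
```python
from h import *
go([.487,-.0013,.052],161.3)
im=read_camera('wrist'); cv2.imwrite('pics/w8.png',im[:,:,::-1])
```

```text
pos [0.4866 0.0006 0.1787] yaw 161.43 shift [-0.0007 -0.0018  0.1267] t 25.7
turn z 0.0023
tilt [ 0.003 -0.001 -1.   ]
```

View pics/w8.png

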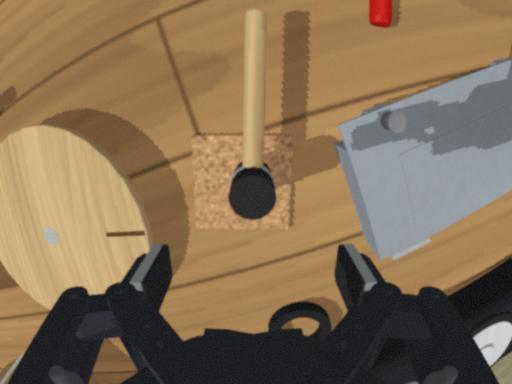

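The mallet head top is at (252,195) with the handle straight up the image, so it is aligned with tool x. The cork pad is centred at about (244,181), and pin b's head is at (395,121).

Run:
```python
from h import *
s=get_state()
for n,uv,z in [('head',(252,195),.081),('pad',(243.8,181),.006),('pinb',(395,121),.073)]: print(n,wcast(uv,z,s).round(4))
a=np.radians(4.86); ux=np.array([np.cos(a),np.sin(a)]); uy=np.array([-np.sin(a),np.cos(a)]); h=np.array([.5963,.2537])
print('pins model',(h-.143*ux+.1*uy).round(4),(h-.143*ux-.1*uy).round(4))
```

```text
head [ 0.4891 -0.0014  0.081 ]
pad [ 0.4944 -0.013   0.006 ]
pinb [0.4663 0.1416 0.073 ]
pins model [0.4453 0.3412] [0.4623 0.1419]
```

Call:
move_arm(moves=[[1,[-0.001,-0.0015,0.03],[0,0,0]],[1,[0,0,0.04],[0,0,0]],[1,[0,0,0.035],[0,0,0]],[1,[0,0,0.02],[0,0,0]],[1,[0,0,0.0105],[0,0,0]],[1,[0,0,0.003],[0,0,0]],[0.7,[0,0,0],[0,0,0]],[0.5,[0,0,0],[0,0,0]],[0.2,[0,0,0],[0,0,0]],[0,[0,0,0],[0,0,0]]], grip_force=100)

```text
time: 26.58
eef_pos: [0.4878, -0.0011, 0.0408]
tcp_rot: [0.163, 0.987, 0.0, 0.002]
contact_force: [-0.4, 0.4, 2.8]
opening: 0.471
finger_force: 100.8
```

Call:
move_arm(moves=[[0,[0,0,0],[0,0,0]],[0,[0,0,0],[0,0,0]],[0,[0,0,0],[0,0,0]],[0,[0,0,0],[0,0,0]],[0,[0,0,0],[0,0,0]],[0,[0,0,0],[0,0,0]],[0,[0,0,0],[0,0,0]],[0,[0,0,0],[0,0,0]],[0,[0,0,0],[0,0,0]],[0,[0,0,0],[0,0,0]]])

```text
time: 27.42
eef_pos: [0.4878, -0.0011, 0.0408]
tcp_rot: [0.163, 0.987, 0.0, 0.002]
contact_force: [-1.0, 0.8, 7.7]
opening: 0.469
finger_force: 99.9
```

Call:
move_arm(moves=[[0,[0,0,-0.01],[0,0,0]],[0,[0,0,-0.02],[0,0,0]],[0,[0,0,-0.03],[0,0,0]],[0,[0,0,-0.03],[0,0,0]],[0,[0,0,-0.02],[0,0,0]],[0,[0,0,0],[0,0,0]],[0,[0,0,0],[0,0,0]],[0,[0,0,0],[0,0,0]],[0,[0,0,0],[0,0,0]],[0,[0,0,0],[0,0,0]]])

```text
time: 28.25
eef_pos: [0.4844, -0.0006, 0.1462]
tcp_rot: [0.163, 0.987, 0.0, -0.002]
contact_force: [-0.3, -0.1, -3.6]
opening: 0.474
finger_force: 101.3
```

Run:
```python
from h import *
go([.4640,.142,.16],161.3); print(get_state()['contact_force'])
im=read_camera('wrist'); cv2.imwrite('pics/w9.png',im[:,:,::-1])
```

```text
pos [ 0.4844 -0.0006  0.1462] yaw 161.27 shift [ 0.0652  0.1285 -0.0136] t 28.25
turn z -0.0005
tilt [-0.005  0.001 -1.   ]
[-0.29747634 -0.08478225 -3.55043771]
```

View pics/w9.png

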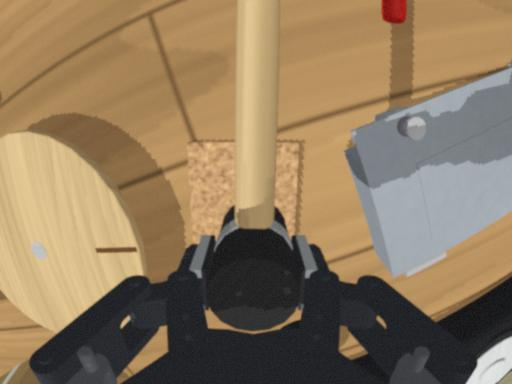

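The mallet is held level and the pad is empty. Moving over pin b.

Call:
move_arm(moves=[[0,[0.013,0.0257,0],[0,0,0]],[0,[0.013,0.0257,0],[0,0,0]],[0,[0.013,0.0257,0],[0,0,0]],[0,[0.013,0.0257,0],[0,0,0]],[0,[0.013,0.0257,0],[0,0,0]],[0,[0,0,0.01],[0,0,0]],[0,[0,0,0.01],[0,0,0]],[0,[0,0,0],[0,0,0]],[0,[0,0,0],[0,0,0]],[0,[0,0,0],[0,0,0]]])

```text
time: 29.13
eef_pos: [0.4658, 0.1407, 0.1281]
tcp_rot: [0.163, 0.987, -0.0, -0.0]
contact_force: [-0.3, -0.6, -3.6]
opening: 0.466
finger_force: 102.4
```

Run:
```python
from h import *
go([.4640,.142,.0938],161.3); print(get_state()['contact_force'])
```

```text
pos [0.4658 0.1407 0.1281] yaw 161.18 shift [0.0021 0.0007 0.0343] t 29.1333
turn z -0.002
tilt [-0.001 -0.    -1.   ]
[-0.32782491 -0.63812648 -3.62566239]
```

Call:
move_arm(moves=[[0,[0.002,0,0.012],[0,0,0]],[0,[0,0,0.012],[0,0,0]],[0,[0,0,0.008],[0,0,0]],[0,[0,0,0.005],[0,0,0]],[0,[0,0,0],[0,0,0]],[0,[0,0,0],[0,0,0]],[0,[0,0,0],[0,0,0]],[0,[0,0,0],[0,0,0]],[0,[0,0,0],[0,0,0]],[0,[0,0,0],[0,0,0]]])

```text
time: 29.97
eef_pos: [0.4655, 0.1416, 0.0936]
tcp_rot: [0.163, 0.987, -0.0, 0.002]
contact_force: [-2.5, -1.5, 6.0]
opening: 0.471
finger_force: 103.5
```

Call:
move_arm(moves=[[0,[0,0,0.004],[0,0,0]],[0,[0,0,0],[0,0,0]],[0,[0,0,0],[0,0,0]],[0,[0,0,0],[0,0,0]],[0,[0,0,0],[0,0,0]],[0,[0,0,0],[0,0,0]],[0,[0,0,0],[0,0,0]],[0,[0,0,0],[0,0,0]],[0,[0,0,0],[0,0,0]],[0,[0,0,0],[0,0,0]]])

```text
time: 30.8
eef_pos: [0.4661, 0.1416, 0.0933]
tcp_rot: [0.162, 0.987, -0.001, 0.001]
contact_force: [-10.2, -3.6, 24.6]
opening: 0.467
finger_force: 105.7
```

Call:
move_arm(moves=[[0,[0,0,0.004],[0,0,0]],[0,[0,0,0],[0,0,0]],[0,[0,0,0],[0,0,0]],[0,[0,0,0],[0,0,0]],[0,[0,0,0],[0,0,0]],[0,[0,0,0],[0,0,0]],[0,[0,0,0],[0,0,0]],[0,[0,0,0],[0,0,0]],[0,[0,0,0],[0,0,0]],[0,[0,0,0],[0,0,0]]])

```text
time: 31.63
eef_pos: [0.4667, 0.1416, 0.0929]
tcp_rot: [0.162, 0.987, -0.001, 0.001]
contact_force: [-17.9, -4.9, 43.3]
opening: 0.473
finger_force: 107.6
```

Force rises stiffly with no further travel, so pin b is home. On to pin a.

Call:
move_arm(moves=[[0,[0,0,-0.015],[0,0,0]],[0,[0,0,-0.025],[0,0,0]],[0,[0,0,-0.01],[0,0,0]],[0,[0.0136,0.0305,0],[0,0,0]],[0,[0.0136,0.0305,0],[0,0,0]],[0,[0.0136,0.0305,0],[0,0,0]],[0,[0.0136,0.0305,0],[0,0,0]],[0,[0.0136,0.0305,0],[0,0,0]],[0,[0.0136,0.0305,0],[0,0,0]],[0,[0,0,0],[0,0,0]]])

```text
time: 32.47
eef_pos: [0.4443, 0.3464, 0.1329]
tcp_rot: [0.161, 0.987, 0.002, -0.0]
contact_force: [-0.3, -1.7, -3.4]
opening: 0.471
finger_force: 103.2
```

Call:
move_arm(moves=[[0,[0,0,0],[0,0,0]],[0,[0,0,0],[0,0,0]],[0,[0,0,0],[0,0,0]],[0,[0,0,0],[0,0,0]],[0,[0,0,0],[0,0,0]],[0,[0,0,0],[0,0,0]],[0,[0,0,0],[0,0,0]],[0,[0,0,0],[0,0,0]],[0,[0,0,0],[0,0,0]],[0,[0,0,0],[0,0,0]]])

```text
time: 33.3
eef_pos: [0.4453, 0.3418, 0.1336]
tcp_rot: [0.163, 0.987, 0.0, 0.0]
contact_force: [-0.7, -0.5, -3.9]
opening: 0.468
finger_force: 103.2
```

Run:
```python
from h import *
go([.447,.3412,.0936],161.3); print(get_state()['contact_force'])
```

```text
pos [0.4453 0.3418 0.1336] yaw 161.27 shift [-0.0018  0.      0.04  ] t 33.3
turn z -0.0005
tilt [ 0.  0. -1.]
[-0.70942951 -0.47394061 -3.92112283]
```

Call:
move_arm(moves=[[0,[-0.001,0,0.012],[0,0,0]],[0,[0,0,0.012],[0,0,0]],[0,[0,0,0.012],[0,0,0]],[0,[0,0,0.008],[0,0,0]],[0,[0,0,0.002],[0,0,0]],[0,[0,0,0],[0,0,0]],[0,[0,0,0],[0,0,0]],[0,[0,0,0],[0,0,0]],[0,[0,0,0],[0,0,0]],[0,[0,0,0],[0,0,0]]])

```text
time: 34.13
eef_pos: [0.4475, 0.3419, 0.0932]
tcp_rot: [0.162, 0.987, -0.001, 0.0]
contact_force: [-9.2, -5.6, 26.0]
opening: 0.472
finger_force: 106.8
```

Call:
move_arm(moves=[[0,[0,0,0.003],[0,0,0]],[0,[0,0,0],[0,0,0]],[0,[0,0,0],[0,0,0]],[0,[0,0,0],[0,0,0]],[0,[0,0,0],[0,0,0]],[0,[0,0,0],[0,0,0]],[0,[0,0,0],[0,0,0]],[0,[0,0,0],[0,0,0]],[0,[0,0,0],[0,0,0]],[0,[0,0,0],[0,0,0]]])

```text
time: 34.97
eef_pos: [0.4478, 0.342, 0.0931]
tcp_rot: [0.162, 0.987, -0.001, 0.0]
contact_force: [-14.8, -10.0, 38.9]
opening: 0.467
finger_force: 107.8
```

Call:
move_arm(moves=[[0,[0,0,-0.015],[0,0,0]],[0,[0,0,-0.03],[0,0,0]],[0,[0,0,-0.015],[0,0,0]],[0,[-0.0152,-0.0316,0],[0,0,0]],[0,[-0.0152,-0.0316,0],[0,0,0]],[0,[-0.0152,-0.0316,0],[0,0,0]],[0,[-0.0152,-0.0316,0],[0,0,0]],[0,[-0.0152,-0.0316,0],[0,0,0]],[0,[-0.0152,-0.0316,0],[0,0,0]],[0,[-0.0152,-0.0316,0],[0,0,0]]])

```text
time: 35.8
eef_pos: [0.4749, 0.0963, 0.1427]
tcp_rot: [0.162, 0.987, -0.0, -0.001]
contact_force: [1.3, -0.1, -4.5]
opening: 0.47
finger_force: 103.2
```

Call:
move_arm(moves=[[0,[-0.0152,-0.0316,0],[0,0,0]],[0,[-0.0152,-0.0316,0],[0,0,0]],[0,[-0.0152,-0.0316,0],[0,0,0]],[0,[0,0,0.02],[0,0,0]],[0,[0,0,0.02],[0,0,0]],[0,[0,0,0],[0,0,0]],[0,[0,0,0],[0,0,0]],[0,[0,0,0],[0,0,0]],[0,[0,0,0],[0,0,0]],[0,[0,0,0],[0,0,0]]])

```text
time: 36.63
eef_pos: [0.4896, -0.0063, 0.1058]
tcp_rot: [0.162, 0.987, -0.0, 0.001]
contact_force: [0.4, 0.6, -4.0]
opening: 0.466
finger_force: 103.4
```

Run:
```python
from h import *
go([.490,-.006,.0408],161.3); print(get_state()['contact_force'])
im=read_camera('scene'); cv2.imwrite('pics/s4.png',im[150:260,220:410,::-1].repeat(4,0).repeat(4,1))
```

```text
pos [ 0.4896 -0.0063  0.1058] yaw 161.34 shift [-0.0001  0.0004  0.065 ] t 36.6333
turn z 0.0006
tilt [ 0.002 -0.001 -1.   ]
[ 0.44383072  0.59890252 -4.03928294]
```

View pics/s4.png

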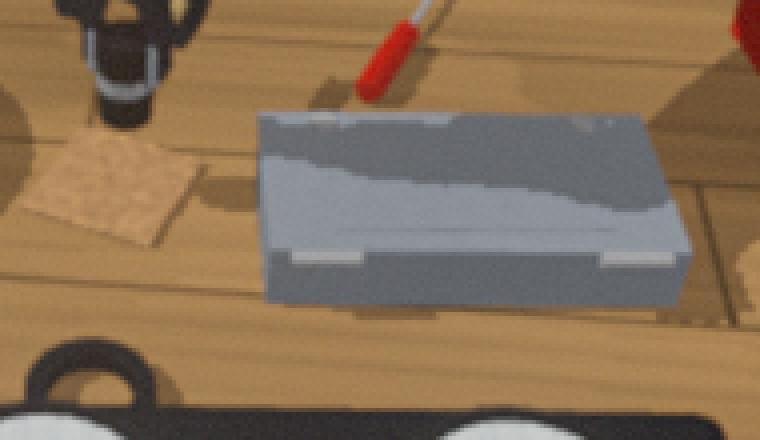

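Both pin heads are now flush on the lid, at (325,119) and (585,123). Lowering the mallet onto the pad.

Call:
move_arm(moves=[[0,[0,0,0.02],[0,0,0]],[0,[0,0,0.02],[0,0,0]],[0,[0,0,0.012],[0,0,0]],[0,[0,0,0.006],[0,0,0]],[0,[0,0,0.004],[0,0,0]],[0,[0,0,0.002],[0,0,0]],[0,[0,0,0.001],[0,0,0]],[0,[0,0,0],[0,0,0]],[0,[0,0,0],[0,0,0]],[0,[0,0,0],[0,0,0]]])

```text
time: 37.52
eef_pos: [0.4894, -0.0066, 0.0408]
tcp_rot: [0.163, 0.987, 0.0, 0.001]
contact_force: [-3.6, 0.8, 4.9]
opening: 0.468
finger_force: 104.0
```

Contact made on the pad (the load went from -4 to +5 N). Release slowly and rise.

Call:
move_arm(moves=[[0.48,[0,0,0],[0,0,0]],[0.5,[0,0,0],[0,0,0]],[0.55,[0,0,0],[0,0,0]],[0.65,[0,0,0],[0,0,0]],[0.8,[0,0,0],[0,0,0]],[1,[0,0,0],[0,0,0]],[1,[0,0,0],[0,0,0]],[1,[0,0,0],[0,0,0]],[1,[0,0,-0.01],[0,0,0]],[1,[0,0,-0.02],[0,0,0]]], grip_force=40)

```text
time: 38.35
eef_pos: [0.4865, -0.0062, 0.0679]
tcp_rot: [0.163, 0.987, 0.0, -0.003]
contact_force: [-0.6, -0.6, -0.3]
opening: 1.0
finger_force: 0.0
```

Call:
move_arm(moves=[[1,[0,0,-0.03],[0,0,0]],[1,[0,0,-0.04],[0,0,0]],[1,[0,0,-0.04],[0,0,0]],[1,[0,0,-0.04],[0,0,0]],[1,[0,0,-0.03],[0,0,0]],[1,[-0.03,0,0],[0,0,0]],[1,[-0.04,0,0],[0,0,0]],[1,[-0.04,0,0],[0,0,0]],[1,[-0.02,0,0],[0,0,0]],[1,[0,0,0],[0,0,0]]])

```text
time: 39.18
eef_pos: [0.6146, -0.0499, 0.2499]
tcp_rot: [0.163, 0.987, -0.0, 0.001]
contact_force: [-0.2, 0.1, 0.1]
opening: 0.998
finger_force: 0.0
```

Run:
```python
from h import *
s=get_state(); im=read_camera('wrist'); cv2.imwrite('pics/w10.png',im[:,:,::-1]); print(s['eef_pos'])
```

```text
[ 0.61455711 -0.04993404  0.24992585]
```

View pics/w10.png

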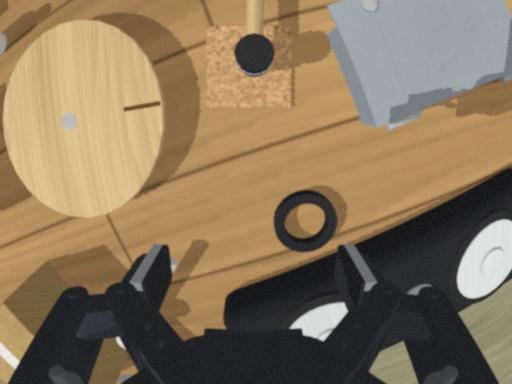

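The mallet is upright on its pad at (254,55), the platter is empty, and the tape is untouched. Handing in.

```bash
python3 -c "
from plant import *
print(sign_off())"
```

```text
the job is handed in; nothing more can be done
None
```

I handed in the job at about 39 s: all three drivers are flat in the box, magnet up, the lid is shut, both pins were driven home with the mallet, and the mallet is back upright on its cork pad; I never touched the screwdriver, tape or glue.

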